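# Clear and fold the cookbook stand

### The arm

A 6-joint arm with a two-finger parallel gripper is mounted at the origin on the work surface. World frame = base frame: x ahead of the robot, y to its left, z up, the work surface at z = 0. Lengths are in m, angles in rad, forces in N, time in s.
With the tool pointing down it reaches from about 0.325 to 0.75 m from the base axis. Payload 7.6 kg.
Tool frame: the origin (TCP) lies at the very end of the fingers, on their centre line; the grasp point (between the pads) lies grip_point_offset behind it (grip_point_offset is the distance from the TCP to the grasp point, in m); z points along the fingers, x is the direction in which the jaws open and shut, and the axes are right-handed (so a half turn about z gives the same grasp; the last joint's range is limited). The gripper opens to 85 mm and grips with 20 to 120 N. Pads are 22 mm wide; open, the fingers measure 114 mm over their backs; the gripper's body (76 mm by 85 mm) begins 54 mm behind the grasp point. The pads swing forward as they close: fully open they stand 13 mm farther back than shut.
Start: joints at [-1.353, 0.052, 1.401, -0, 1.689, -0.07], TCP at [0.149, -0.503, 0.231] pointing down, gripper open.
Joint ranges: [-2.9, 2.9], [-0.91, 2.17], [0.12, 2.37], [-1.06, 4.2], [0.26, 2.73], [-2.93, 2.93]. Speed limits (rad/s): [2.57, 2.57, 3.01, 3.14, 3.14, 3.14].

### API

Orientations are given as a unit quaternion [w, x, y, z].
In Python, from workcell import * gives the robot as it stands.
- The arm moves only by the tool step_arm, never from a script. Its argument "steps" is a list of rows, each a list of 5 numbers: the opening, from 0 (shut) to 1 (fully open), then the shift along the world's x, y, z as a fraction of full scale, then the turn about the world's z as a fraction of full scale. A call has 1 to 20 rows; each row is the pose to reach, as a shift and turn from the pose commanded when the call began; what a row does not reach only later rows make up. Full scale, the value 1, is 120 mm for a shift and pi/4 rad for a turn. A row lasts 1/8 s, in which the tool goes at most 62.5 mm and 10.7 degrees, less where a joint would pass 70% of its speed; a pose out of reach is approached as far as the arm can. A call with a number of a shift or a turn outside -1 to 1 is refused whole. A call with a gripper value outside its range is refused whole. The fingers move at their own pace and stop on an object; the grip force is fixed at half the most. Time passes only in rows, so rows that repeat a pose let the fingers close. It gives the time, the measured TCP pose, the force and the opening at its end, in the units of the state.
- state(): the state, without advancing time (a new reading comes with each control period).
- grab_frame(name): name is "side" or "top"; returns a dict with "image" (400x640x3 uint8, blue, green, red), "range_z" (400x640 float32, m along the optical axis (not along the pixel's ray), 0 where there is no reading), "camera_matrix" (3x3 intrinsics, pixels), "T" (4x4, takes a point from camera to world coordinates). Camera axes: x right, y up, looking along -z (the intrinsics and any distortion apply to the point x, -y, -z); pixel columns grow to the right and rows downward; lengths in m; the calibration is good to about 2 mm. A picture is of the moment at which its call begins.
- hand_in(): hands the job in, once; it reports no verdict.
The state is a dict: "t": time; "q": joint angles; "joint_vel": joint speeds; "joint_efforts": joint torques, N m; "ee_pos": TCP position; "orientation": TCP orientation; "wrist_force": force on the tool from outside, world axes, zero at the start; "torque": the same for the moment, N m; "grip_width": finger opening in m.
Only numpy, scipy, OpenCV 4.12 (cv2) and the standard library are available. Lean on these libraries where they do the work, as an engineer would, in place of code of your own. Each camera call takes 0.05 s, during which the arm holds its last target. There are 200 camera calls.

### The job

Clear away the cookbook stand: take the wooden paddle board that leans on it and file it, handle up, all the way down among the three boards in the crowded white caddy, gently easing them aside so that they stay standing in it. Then push the emptied stand's blue back over its centre so that it snaps down flat by itself, and let go of everything. Leave the other kitchen things where they stand, and do not fold the stand while the board is still on it.

Things in the scene. Friction and masses are not known exactly. Their poses are not given: they have to be found in the camera images.
- stand: Folding cookbook stand fixed to the worktop, on the left or the right: dark wood base 170 x 150 mm (local x, y), blue slatted back. Origin under the base's middle, z up. Its open side faces local +x; the back leans to local -x. A ledge 16 mm high at local x 45 to 85 mm has a lip at x 75 to 85 rising to 28 mm; the rest of the base is 10 mm high.
- stand_back (a joint): Hinge of the blue back, rad: 0 = open, leaning 0.5 from vertical to the stand's local -x; 1.07 = folded flat on the base, front face up. An over-centre spring holds it at either end: let go below about 0.3 it springs open again, beyond about 0.4 it snaps flat by itself. Pushing takes about 4 N on the front face near its top. It has no lock.
- back_hinge (a point): Middle of the hinge axis, at stand-local (50, 0, 22) mm; the axis runs along the stand's local y. The back's front face passes through it; the back is a panel 140 mm wide and 9 mm thick (behind the front face) that reaches 128 mm from the axis.
- back_top (a point): Middle of the upper edge of the back's front face, 128 mm from the hinge axis; moves with the back. Its z axis points from the hinge to this edge, its x axis out of the front face.
- paddle: Loose mid-brown paddle board, 0.2 kg, 12 mm thick (local x): blade 100 mm wide (y), 120 high (z), flat handle 30 wide, 12 thick, at z 120 to 190 mm. Origin at the middle of the very bottom; that edge is fully rounded. At first it stands on the stand's ledge and leans on the blue back: z leans 0.5 rad to the stand's local -x, x points out of the stand's front, the handle clears the back's top.
- caddy: White open-topped caddy fixed to the worktop: outside 70 (local x) x 142 (local y) x 70 mm high, walls and floor 6 mm, inside 58 x 130. Origin under its middle, z up. Three boards stand in it, faces along local x, with a gap of 4 to 15 mm at each side of board_b: boards mostly have to be nudged (0.14 kg each, they slide and tip easily) to let in the 12 mm paddle board.
- board_a: Loose dark wooden board standing in the caddy next to its local -x wall: 12 mm thick (local x, parallel to the caddy's x at first), 110 mm wide (y), 110 mm high (z), its upper edge rounded, its top about 116 mm over the worktop. Origin at the middle of its lower edge, z up.
- board_b: Loose green plastic board standing in the caddy in the middle: 12 mm thick (local x, parallel to the caddy's x at first), 110 mm wide (y), 110 mm high (z), its upper edge rounded, its top about 116 mm over the worktop. Origin at the middle of its lower edge, z up.
- board_c: Loose pale wooden board standing in the caddy next to its local +x wall: 12 mm thick (local x, parallel to the caddy's x at first), 110 mm wide (y), 110 mm high (z), its upper edge rounded, its top about 116 mm over the worktop. Origin at the middle of its lower edge, z up.
- mill: Loose dark wooden pepper mill, 54 mm across, 175 mm tall; origin under its middle. Bystander.
- tin_red: Loose red tin, 56 mm across, 85 mm tall; origin under its middle. Bystander.
- mug: Loose blue mug, 80 mm across plus a handle of about 35 mm at local +y, 95 mm tall; origin under its middle. Bystander.
- jar: Loose amber jar, 64 mm across, 100 mm tall; origin under its middle. Bystander.
- bowl: Loose white bowl, 120 mm across, 50 mm tall; origin under its middle. Bystander.
- tin_teal: Loose green tin, 60 mm across, 90 mm tall; origin under its middle. Bystander.
- eggcup: Loose yellow egg cup, 48 mm across, 60 mm tall; origin under its middle. Bystander.

How it is judged:
On the way, in this order (a step that is already met when the one before it is completed fails the run):
1. the paddle board stands handle up among the boards, down on the caddy's floor, let go (x of paddle in the frame of caddy between -0.029 and 0.029 m and y of paddle in the frame of caddy between -0.03 and 0.03 m and z of paddle in the frame of caddy below 0.016 m and angle between paddle's own z axis and vertical below 0.35 rad and angle between the x axis of paddle and the x axis of caddy, either way round below 0.4 rad and contact force between the fingers and paddle below 0.1 N and linear speed of paddle below 0.05 m/s), for 0.2 s.
2. the stand's back has snapped flat (value of joint stand_back above 1 rad), for 0.2 s.
At the end, for the whole second after the job is handed in: Paddle board in the caddy: lower edge on its floor, within 30 mm of its middle lengthwise, within 0.35 rad of upright, handle up, within 0.4 rad of parallel to the other boards' row, released, at rest. The three boards still stand on its floor within 0.35 rad of upright. Back folded above 1.0 rad (all of step 1 and x of board_a in the frame of caddy between -0.029 and 0.029 m and y of board_a in the frame of caddy between -0.03 and 0.03 m and z of each of board_a, board_b, board_c in the frame of caddy below 0.016 m and angle between each of board_a, board_b, board_c's own z axis and vertical below 0.35 rad and linear speed of each of board_a, board_b, board_c below 0.05 m/s and x of board_b in the frame of caddy between -0.029 and 0.029 m and y of board_b in the frame of caddy between -0.03 and 0.03 m and x of board_c in the frame of caddy between -0.029 and 0.029 m and y of board_c in the frame of caddy between -0.03 and 0.03 m and value of joint stand_back above 1 rad); the robot touches nothing.
It fails at once if the stand is folded while the paddle board is still on it (value of joint stand_back above 0.4 rad and distance between paddle and back_hinge below 0.06 m).
It fails at once if a board in the caddy is knocked over or pulled up (angle between any of board_a, board_b, board_c's own z axis and vertical above 0.5 rad or z of any of board_a, board_b, board_c in the frame of caddy above 0.035 m).
It fails at once if the boards or the caddy are pressed hard (over 40 N) with the paddle board (contact force between paddle and board_a above 40 N or contact force between paddle and board_b above 40 N or contact force between paddle and board_c above 40 N or contact force between paddle and caddy above 40 N).
It fails at once if a bystander is shifted by more than 30 mm or knocked over (distance of any of mill, tin_red, mug, jar, bowl, tin_teal, eggcup from where it was at the start of the episode above 0.03 m or angle between any of mill, tin_red, mug, jar, bowl, tin_teal, eggcup's own z axis and vertical above 0.5 rad).
It also fails if it takes over 61 s, if anything falls off the work surface, if the arm or the gripper's body presses on something with over 40 N, if the wrist force passes 120 N, or if a joint passes its speed limit or range.

## Working session

There is one attempt and no reset: what is moved stays moved. The work goes in short steps, Python scripts to look and compute and a tool call to move; the robot and the scene stay as the last step left them, time stands still between calls to the robot, and variables do not carry over. Pictures are saved under pics/ and viewed, about 8 in all and at most 12, crops included, and the job is handed in when it is done.

Besides the shell and the picture viewer there is one more tool, called after "Emit:" as a command line: name --pt "numbers of a row" for each row, then --argument value for the rest. step_arm: Moves the arm, as the interface text tells. Shift numbers are shares of 120 mm and turn numbers shares of pi/4 rad, none past 1 either way. Its arguments: {"type":"object","properties":{"steps":{"type":"array"}},"required":["steps"]}

```bash
mkdir -p pics; cat > h.py <<'E'
from workcell import *
import numpy as np, cv2
def cloud(f):
    K=f["camera_matrix"];z=f["range_z"];v,u=np.mgrid[:z.shape[0],:z.shape[1]]
    p=np.stack([(u-K[0,2])/K[0,0]*z,-(v-K[1,2])/K[1,1]*z,-z,np.ones_like(z)],-1)
    w=p@f["T"].T
    w[z==0]=np.nan
    return w[...,:3]
def snap(name,fn):
    f=grab_frame(name);cv2.imwrite("pics/"+fn,f["image"]);np.savez("/tmp/"+fn+".npz",P=cloud(f),im=f["image"]);return f
E
python3 - <<'E'
from h import *
for n in("top","side"):
    f=snap(n,n+"0.png");print(f["T"].round(3),f["camera_matrix"])
print(state())
E
```

```text
[[-1.000e-03  9.790e-01 -2.030e-01  2.790e-01]
 [-1.000e+00 -1.000e-03  0.000e+00  1.000e-02]
 [-0.000e+00  2.030e-01  9.790e-01  1.377e+00]
 [ 0.000e+00  0.000e+00  0.000e+00  1.000e+00]] [[486.32363619   0.         322.73623818]
 [  0.         486.32363619 208.75349611]
 [  0.           0.           1.        ]]
[[ 0.986  0.131 -0.108  0.383]
 [-0.169  0.704 -0.69  -0.947]
 [-0.014  0.698  0.716  1.102]
 [ 0.     0.     0.     1.   ]] [[455.18191096   0.         318.78808871]
 [  0.         455.18191096 196.89716627]
 [  0.           0.           1.        ]]
{'t': 0.1, 'q': array([-1.35334160e+00,  5.27710390e-02,  1.40160827e+00, -4.49610327e-06,
        1.68861304e+00, -7.03030080e-02]), 'joint_vel': array([ 0.00026525,  0.00015359, -0.00224673,  0.0013512 , -0.00044326,
        0.00036259]), 'joint_efforts': array([ 1.44306119e-03, -3.82581353e+01, -3.60985494e+01, -5.78281060e-05,
        4.76745758e-03,  1.36477479e-05]), 'ee_pos': array([ 0.14895796, -0.50314595,  0.23056562]), 'orientation': array([-4.55459703e-04,  8.01187161e-01, -5.98413438e-01, -5.31363369e-04]), 'wrist_force': array([-0.65088955, -0.2415326 , -0.49460937]), 'torque': array([-0.02379804,  0.04055566,  0.04767227]), 'grip_width': 0.08505623277422031}
```

View pics/top0.png

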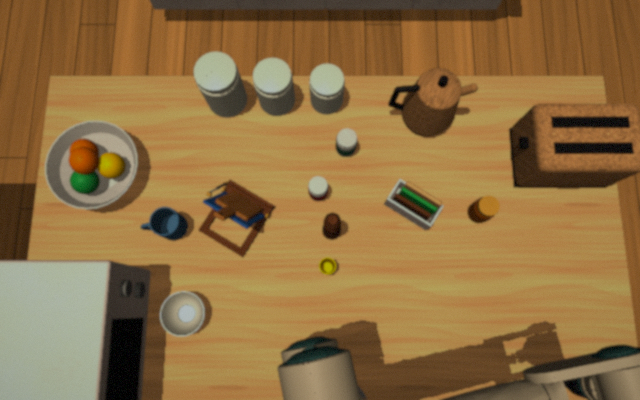

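View pics/side0.png

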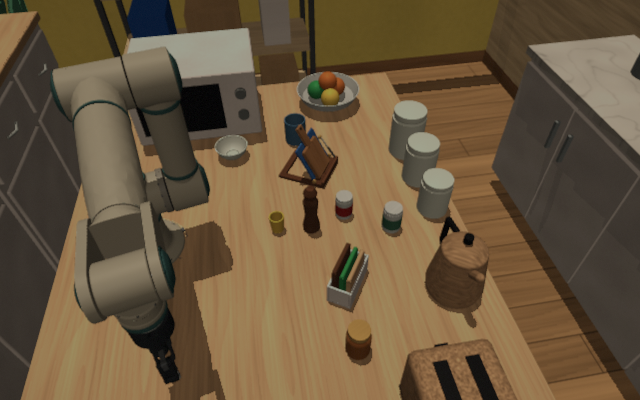

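```bash
python3 - <<'E'
from h import *
t=np.load("/tmp/top0.png.npz");s=np.load("/tmp/side0.png.npz")
def c(im,x0,y0,w=100,h=75): return cv2.resize(im[y0:y0+h,x0:x0+w],(400,300),interpolation=cv2.INTER_CUBIC)
m=np.vstack([np.hstack([c(t["im"],190,170),c(t["im"],365,165)]),np.hstack([c(s["im"],265,115),c(s["im"],300,235)])])
cv2.imwrite("pics/crop0.png",cv2.convertScaleAbs(m,alpha=1.6))
for nm,d,bb in(("top",t,[(235,190,),(235,205),(245,210),(228,195),(215,212),(240,240),(205,228),(414,190),(410,205),(425,215),(440,222)]),("side",s,[(300,135),(315,155),(325,165),(310,145),(302,128),(350,260),(342,262),(358,265)])):
    for u,v in bb: print(nm,u,v,d["P"][v,u].round(3))
E
```

```text
top 235 190 [0.617 0.263 0.016]
top 235 205 [0.555 0.246 0.1  ]
top 245 210 [0.542 0.219 0.098]
top 228 195 [0.589 0.271 0.071]
top 215 212 [0.518 0.279 0.186]
top 240 240 [ 0.474  0.246 -0.   ]
top 205 228 [0.508 0.346 0.007]
top 414 190 [ 0.593 -0.235  0.11 ]
top 410 205 [ 0.552 -0.222  0.113]
top 425 215 [ 0.525 -0.261  0.111]
top 440 222 [ 0.526 -0.327  0.   ]
side 300 135 [0.512 0.257 0.159]
side 315 155 [0.557 0.234 0.083]
side 325 165 [0.593 0.242 0.024]
side 310 145 [0.544 0.252 0.115]
side 302 128 [0.521 0.27  0.177]
side 350 260 [ 0.573 -0.245  0.118]
side 342 262 [ 0.554 -0.234  0.099]
side 358 265 [ 0.593 -0.256  0.106]
```

View pics/crop0.png

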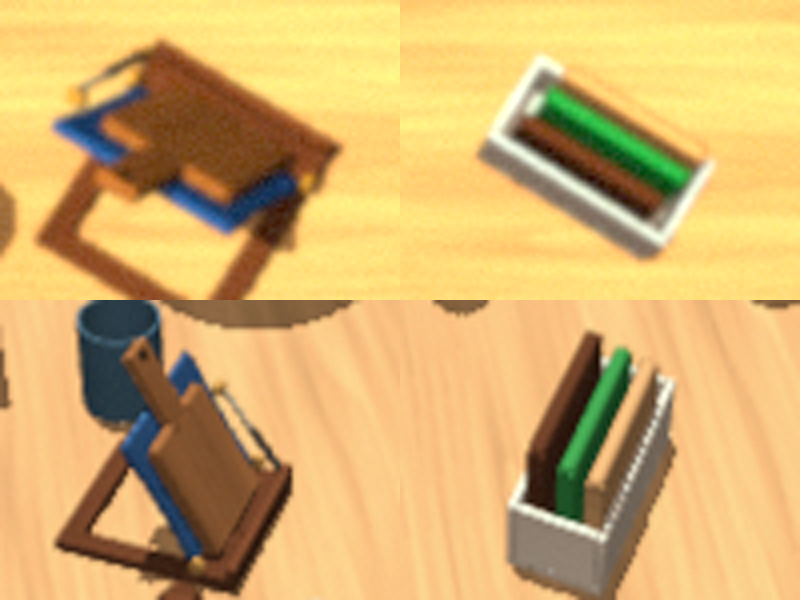

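```bash
python3 - <<'E'
from h import *
print(grip_point_offset, state()["t"])
R=lambda a:np.degrees(a)
for n in("top","side"):
    d=np.load(f"/tmp/{n}0.png.npz");P=d["P"];im=d["im"];hsv=cv2.cvtColor(im,cv2.COLOR_BGR2HSV);H,S,V=cv2.split(hsv)
    X,Y,Z=P[...,0],P[...,1],P[...,2]
    st=(abs(X-.55)<.12)&(abs(Y-.26)<.12)
    blue=st&(H>95)&(H<130)&(S>120)&(Z>.02)
    # keep mug out
    pad=st&(Z>.035)&(Z<.2)&(H<20)
    def plane(m):
        q=P[m]
        for i in range(6):
            c=q.mean(0);nrm=np.linalg.svd(q-c)[2][2];nrm*=np.sign(nrm[2]);r=(q-c)@nrm
            q=q[abs(r)<max(.003,1.5*r.std())]
        return c,nrm,len(q),r.std(),q
    c,nr,k,sd,q=plane(pad)
    yaw=np.arctan2(nr[1],nr[0]);print(n,"paddle c",c.round(4),"n",nr.round(3),"tilt",np.arcsin(nr[2]).round(3),"yaw",yaw.round(3),k,sd.round(4))
    ex=np.array([np.cos(yaw),np.sin(yaw),0]);ey=np.array([-ex[1],ex[0],0])
    # in stand-like axes about c
    hq=q[q[:,2]>.155];print(" handle pts",len(hq),hq.mean(0).round(4),"y extents",(hq@ey).min().round(4),(hq@ey).max().round(4),"zmax",hq[:,2].max().round(3))
    bq=q[q[:,2]<.115];print(" blade y",np.percentile(bq@ey,[1,99]).round(4),"blade mid",np.percentile(bq@ey,[1,99]).mean().round(4))
    # caddy
    cd=(abs(X-.56)<.09)&(abs(Y+.24)<.11)
    wh=cd&(S<70)&(Z>.06)&(Z<.08)
    rc=cv2.minAreaRect((P[wh][:,:2]*1000).astype(np.float32));print(" caddy rim",wh.sum(),rc)
    for nm,m in(("green",(H>45)&(H<80)&(S>100)),("dark",(H<20)&(V<100)),("pale",(H<25)&(V>110))):
        m=m&cd&(Z>.104)&(Z<.125)
        if m.sum()>10: print(" ",nm,m.sum(),P[m].mean(0).round(4),cv2.minAreaRect((P[m][:,:2]*1000).astype(np.float32)))
    # base
    bs=st&(Z>.006)&(Z<.03)&(H<20)&(V<130)&(V>0)
    print(" base",bs.sum(),cv2.minAreaRect((P[bs][:,:2]*1000).astype(np.float32)))
    # bystanders
    if n=="top":
        tall=(Z>.03)&(Z<.2)&(X>.25)&(X<.85)&(abs(Y)<.5)
        k,l,sts,ce=cv2.connectedComponentsWithStats(tall.astype(np.uint8))
        for i in range(1,k):
            if sts[i,4]>40: print("  obj",P[l==i].mean(0).round(3),P[l==i].min(0).round(3),P[l==i].max(0).round(3))
E
```

```text
0.0187 0.1
top paddle c [0.5541 0.2435 0.0985] n [ 0.75  -0.449  0.487] tilt 0.508 yaw -0.539 714 0.0012
 handle pts 76 [0.5167 0.2635 0.1744] y extents 0.4776 0.5089 zmax 0.19
 blade y [0.4437 0.5769] blade mid 0.5103
 caddy rim 318 ((568.4973754882812, -242.320556640625), (140.700927734375, 69.81184387207031), 56.8362922668457)
  green 208 [ 0.5671 -0.2464  0.1144] ((568.8232421875, -246.12637329101562), (107.99712371826172, 14.121504783630371), 57.442893981933594)
  dark 200 [ 0.5528 -0.2277  0.1141] ((565.5309448242188, -236.58050537109375), (108.88941955566406, 45.86035919189453), 57.26771545410156)
  pale 196 [ 0.5844 -0.2574  0.1152] ((587.3043212890625, -250.233642578125), (122.59286499023438, 38.49281311035156), 72.81017303466797)
 base 1152 ((538.5172119140625, 261.27520751953125), (163.0253143310547, 168.74200439453125), 59.32255554199219)
  obj [ 0.814 -0.288  0.13 ] [ 0.779 -0.378  0.03 ] [ 0.85  -0.218  0.2  ]
  obj [0.847 0.298 0.097] [0.843 0.274 0.031] [0.85  0.323 0.157]
  obj [ 0.742 -0.055  0.081] [ 0.719 -0.085  0.03 ] [ 0.778 -0.027  0.097]
  obj [0.609 0.024 0.
[... 760 characters left out ...]
71 zmax 0.19
 blade y [0.4399 0.5766] blade mid 0.5083
 caddy rim 236 ((570.5283203125, -244.16354370117188), (144.98411560058594, 68.06583404541016), 55.30756759643555)
  green 170 [ 0.5651 -0.2528  0.1145] ((567.763916015625, -247.05816650390625), (108.11941528320312, 12.453583717346191), 56.488441467285156)
  dark 176 [ 0.5539 -0.2412  0.1137] ((567.2897338867188, -246.34921264648438), (116.7981948852539, 54.22782897949219), 57.0535774230957)
  pale 156 [ 0.5798 -0.2556  0.1162] ((567.7311401367188, -242.77098083496094), (118.87236785888672, 56.01591873168945), 56.84294128417969)
 base 588 ((544.7208862304688, 273.0960693359375), (195.7306365966797, 174.36587524414062), 60.91832733154297)
```

Emit:
step_arm --pt "1 0.5 0.5 0.4 0.25" --pt "1 1 1 0.4 0.5" --pt "1 1 1 0.4 0.75" --pt "1 1 1 0.4 0.95" --pt "1 1 1 0.4 0.95"

```text
t: 0.72
ee_pos: [0.2693, -0.383, 0.2791]
orientation: [-0.0, 0.964, -0.266, -0.0]
wrist_force: [-0.1, 0.0, -0.1]
grip_width: 0.0856
```

Emit:
step_arm --pt "1 0.42 0.5 0 0" --pt "1 0.84 1 0 0" --pt "1 0.84 1 0 0" --pt "1 0.84 1 0 0"

```text
t: 1.23
ee_pos: [0.3704, -0.2626, 0.2789]
orientation: [-0.0, 0.964, -0.266, -0.0]
wrist_force: [-0.2, -0.1, 0.4]
grip_width: 0.0855
```

Emit:
step_arm --pt "1 0.33 0.5 0 0" --pt "1 0.66 1 0 0" --pt "1 0.66 1 0 0" --pt "1 0.66 1 0 0"

```text
t: 1.72
ee_pos: [0.449, -0.1438, 0.2788]
orientation: [0.0, 0.964, -0.266, -0.0]
wrist_force: [-0.9, -0.5, -1.2]
grip_width: 0.0856
```

Emit:
step_arm --pt "1 0.12 0.5 0 0" --pt "1 0.25 1 0 0" --pt "1 0.25 1 0 0"

```text
t: 2.1
ee_pos: [0.4792, -0.0222, 0.279]
orientation: [-0.0, 0.964, -0.265, -0.0]
wrist_force: [0.1, 0.0, -0.6]
grip_width: 0.0855
```

Emit:
step_arm --pt "1 0.12 0.5 0 0" --pt "1 0.25 1 0 0" --pt "1 0.25 1 0 0"

```text
t: 2.48
ee_pos: [0.5094, 0.0971, 0.2786]
orientation: [0.0, 0.964, -0.265, -0.001]
wrist_force: [0.5, -1.1, -0.7]
grip_width: 0.0855
```

Emit:
step_arm --pt "1 0.03 0.5 0 0" --pt "1 0.06 1 0 0" --pt "1 0.06 1 0 0" --pt "1 0.06 1 0 0"

```text
t: 2.98
ee_pos: [0.5169, 0.214, 0.2792]
orientation: [0.001, 0.964, -0.267, 0.0]
wrist_force: [-0.3, -0.1, 0.2]
grip_width: 0.0853
```

Emit:
step_arm --pt "1 0 0.41 0 0" --pt "1 0 0.41 -0.2 0" --pt "1 0 0.41 -0.4 0" --pt "1 0 0.41 -0.6 0" --pt "1 0 0.41 -0.7 0" --pt "1 0 0.41 -0.7 0"

```text
t: 3.72
ee_pos: [0.5165, 0.2642, 0.195]
orientation: [0.0, 0.964, -0.266, -0.0]
wrist_force: [0.4, -0.8, -0.0]
grip_width: 0.0853
```

```bash
python3 - <<'E'
from h import *
s=snap("side","s1.png")["image"];t=snap("top","t1.png")["image"]
c=lambda im,x,y:cv2.resize(im[y:y+90,x:x+120],(400,300),interpolation=cv2.INTER_CUBIC)
cv2.imwrite("pics/c1.png",cv2.convertScaleAbs(np.hstack([c(s,240,80),c(t,180,150)]),alpha=1.6))
# board sections (pre-move frames), u across, v along caddy
a=-0.579;ex=np.array([np.cos(a),np.sin(a)]);ey=np.array([-ex[1],ex[0]]);o=np.array([.5695,-.243])
for n in("top","side"):
    d=np.load(f"/tmp/{n}0.png.npz");P=d["P"];H,S,V=cv2.split(cv2.cvtColor(d["im"],cv2.COLOR_BGR2HSV))
    L=(P[...,:2]-o);u=L@ex;v=L@ey;Z=P[...,2]
    m=(abs(v)<.035)&(abs(u)<.05)&(Z>.109)&(Z<.122)
    g=(H>40)&(H<85)&(S>80)
    for nm,k in(("green",g),("dark",~g&(V<90)),("pale",~g&(V>105)),):
        q=u[m&k];print(n,nm,len(q),(np.percentile(q,[3,15,50,85,97])*1000).round(1))
    w=(abs(v)<.05)&(abs(u)<.05)&(Z>.064)&(Z<.078)&(S<80);print(" rim u",(np.percentile(u[w],[2,98])*1000).round(1), np.histogram(u[w],8))
    w=(abs(v)<.09)&(abs(u)<.05)&(Z>.06)&(Z<.078)&(S<80);print(" rim v",(np.percentile(v[w],[1,99])*1000).round(1))
E
```

```text
top green 119 [-5.  -3.6 -0.5  4.9  6.7]
top dark 121 [-28.6 -27.  -23.7 -19.1 -16.9]
top pale 118 [15.8 16.9 19.9 24.8 26.7]
 rim u [-35.2 -26.6] (array([13, 26, 19, 13, 16, 17, 20, 13]), array([-0.03583146, -0.03457472, -0.03331799, -0.03206125, -0.03080452,
       -0.02954778, -0.02829104, -0.02703431, -0.02577757]))
 rim v [-70.2  70.6]
side green 98 [-4.8 -3.1  1.3  5.   6.1]
side dark 89 [-25.6 -24.  -20.1 -17.5  15.7]
side pale 100 [-28.6  16.9  21.4  25.1  26.2]
 rim u [-33.2  34.3] (array([ 3,  0,  0,  0,  0,  0,  0, 66]), array([-0.03517751, -0.02646315, -0.01774879, -0.00903443, -0.00032007,
        0.00839429,  0.01710865,  0.02582301,  0.03453737]))
 rim v [-72.4  71. ]
```

View pics/c1.png

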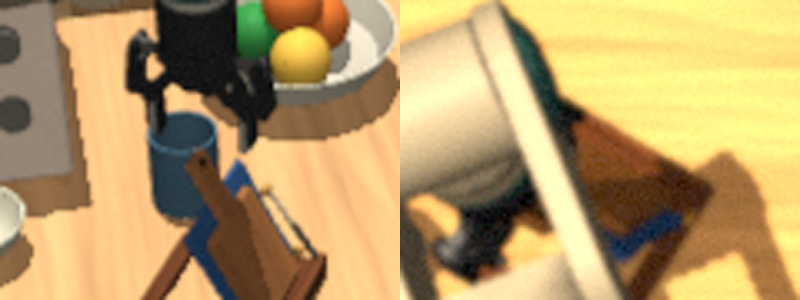

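Emit:
step_arm --pt "1 0 0 -0.12 0" --pt "1 0 0 -0.24 0" --pt "1 0 0 -0.34 0" --pt "0.6 0 0 -0.34 0" --pt "0.6 0 0 -0.34 0" --pt "0.6 0 0 -0.34 0"

```text
t: 4.58
ee_pos: [0.5165, 0.2659, 0.1552]
orientation: [-0.0, 0.964, -0.265, 0.001]
wrist_force: [-0.3, -0.2, 0.6]
grip_width: 0.0511
```

```bash
python3 - <<'E'
from h import *
s=snap("side","s2.png")["image"]
c=lambda im,x,y:cv2.resize(im[y:y+90,x:x+120],(480,360),interpolation=cv2.INTER_CUBIC)
cv2.imwrite("pics/c2.png",cv2.convertScaleAbs(c(s,240,80),alpha=1.6))
E
```

```text
(no output)
```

View pics/c2.png

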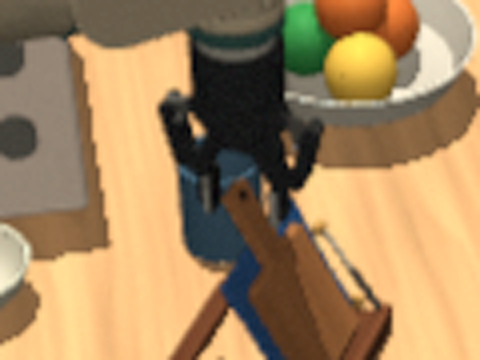

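Emit:
step_arm --pt "0.6 0.06 -0.035 0 0" --pt "0.6 0.12 -0.07 0 0" --pt "0.6 0.18 -0.105 0 0" --pt "0.6 0.24 -0.14 0.02 0" --pt "0.6 0.3 -0.175 0.02 0" --pt "0.6 0.36 -0.21 0.03 0" --pt "0.6 0.42 -0.245 0.03 0" --pt "0.6 0.48 -0.28 0.04 0" --pt "0.6 0.53 -0.31 0.04 0" --pt "0.6 0.57 -0.34 0.04 0" --pt "0.5 0.57 -0.34 0.04 0" --pt "0.5 0.57 -0.34 0.04 0"

```text
t: 6.12
ee_pos: [0.5845, 0.2251, 0.1592]
orientation: [0.0, 0.964, -0.265, -0.0]
wrist_force: [-0.7, -0.4, 1.5]
grip_width: 0.0426
```

```bash
python3 - <<'E'
from h import *
s=snap("side","s3.png")["image"]
c=lambda im,x,y:cv2.resize(im[y:y+90,x:x+120],(480,360),interpolation=cv2.INTER_CUBIC)
cv2.imwrite("pics/c3.png",cv2.convertScaleAbs(c(s,250,80),alpha=1.6))
E
```

```text
(no output)
```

View pics/c3.png

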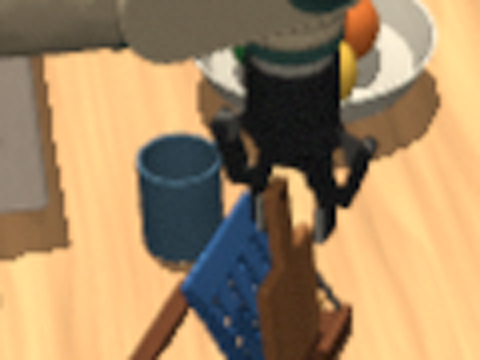

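Nearly upright (handle top at about (278,190), rear pad behind it). I close to align and grip, then lift slightly.

Emit:
step_arm --pt "0.3 0 0 0 0" --pt "0.3 0 0 0 0" --pt "0 0 0 0 0" --pt "0 0 0 0 0" --pt "0 0 0 0 0" --pt "0 0 0 0 0"

```text
t: 6.92
ee_pos: [0.5847, 0.225, 0.1595]
orientation: [-0.0, 0.964, -0.265, 0.0]
wrist_force: [-0.2, -0.2, 1.3]
grip_width: 0.0112
```

Emit:
step_arm --pt "0 0 0 0.2 0" --pt "0 0 0 0.45 0" --pt "0 0 0 0.7 0" --pt "0 0 0 1 0" --pt "0 0 0 1 0"

```text
t: 7.55
ee_pos: [0.5854, 0.2253, 0.2822]
orientation: [-0.002, 0.964, -0.265, 0.002]
wrist_force: [0.5, -0.1, -3.3]
grip_width: 0.0114
```

Emit:
step_arm --pt "0 0 0 0.4 0" --pt "0 0 0 0.75 0" --pt "0 0 0 0.75 0" --pt "0 0 0 0.75 0"

```text
t: 8.05
ee_pos: [0.5846, 0.225, 0.366]
orientation: [0.001, 0.964, -0.265, -0.002]
wrist_force: [0.3, -0.1, -3.0]
grip_width: 0.0114
```

```bash
cat > pad.py <<'E'
from h import *
import sys
s=snap("side",sys.argv[1]);d=np.load(f"/tmp/{sys.argv[1]}.npz");P=d["P"];im=d["im"];H,S,V=cv2.split(cv2.cvtColor(im,cv2.COLOR_BGR2HSV))
e=state()["ee_pos"];print(state()["t"],e.round(4),state()["grip_width"])
m=(H<20)&(S>90)&(np.linalg.norm(P[...,:2]-e[:2],axis=-1)<.09)&(P[...,2]>e[2]-.20)&(P[...,2]<e[2]+.01)&(P[...,2]>.04)
n,l,st,ce=cv2.connectedComponentsWithStats(m.astype(np.uint8));i=1+st[1:,4].argmax();q=P[l==i];print(st[i])
for k in range(6):
    c=q.mean(0);nr=np.linalg.svd(q-c)[2][2];r=(q-c)@nr;q=q[abs(r)<max(.003,1.5*r.std())]
nr*=np.sign(nr[0]);print("n",nr.round(3),"yaw",np.arctan2(nr[1],nr[0]).round(3),"tilt",nr[2].round(3),"zmin/max",np.percentile(q[:,2],[.5,99.5]).round(4))
yaw=np.arctan2(nr[1],nr[0]);ex=np.array([np.cos(yaw),np.sin(yaw)]);ey=np.array([-ex[1],ex[0]])
b=q[(q[:,2]<q[:,2].max()-.085)]
print("front rel TCP",((c[:2]-e[:2])@ex).round(4),"blade y rel TCP",(np.percentile((b[:,:2]-e[:2])@ey,[1,99])).round(4))
for z0 in np.arange(q[:,2].min(),q[:,2].max(),.03):
    k=q[abs(q[:,2]-z0-.015)<.015]; print((z0+.015).round(3),len(k),(np.percentile((k[:,:2]-e[:2])@ey,[2,98])).round(4),(((k[:,:2]-e[:2])@ex).mean()).round(4))
E
python3 pad.py s4.png; python3 - <<'E'
import cv2
s=cv2.imread("pics/s4.png");cv2.imwrite("pics/c4.png",cv2.convertScaleAbs(cv2.resize(s[20:170,240:400],(640,600),interpolation=cv2.INTER_CUBIC),alpha=1.6))
E
```

```text
8.1 [0.5845 0.225  0.3656] 0.011243007006843676
[315  83  15  48 527]
n [ 0.854 -0.521  0.004] yaw -0.548 tilt 0.004 zmin/max [0.2304 0.3718]
front rel TCP 0.0044 blade y rel TCP [-0.0546  0.0439]
0.244 88 [-0.052  0.044] 0.0045
0.274 96 [-0.0528  0.0406] 0.0045
0.304 102 [-0.0522  0.0425] 0.0045
0.334 102 [-0.0504  0.0445] 0.0041
0.364 20 [-0.0197  0.0067] 0.0042
```

View pics/c4.png

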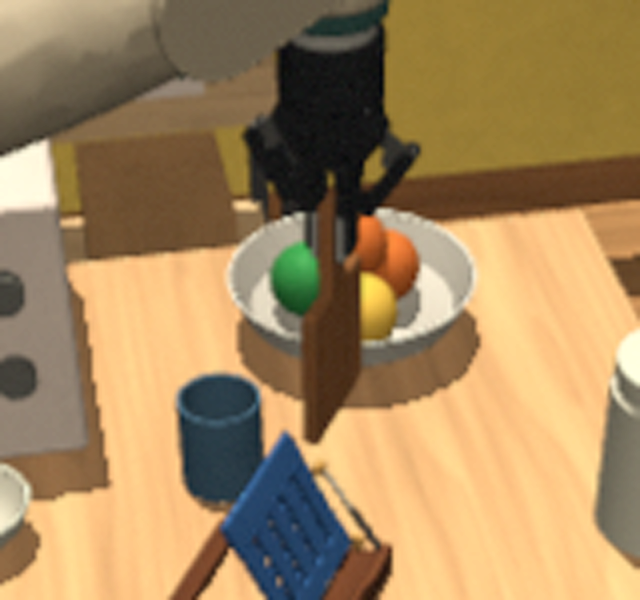

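Emit:
step_arm --pt "0 -0.01 -0.25 0 -0.02" --pt "0 -0.02 -0.55 0 -0.05" --pt "0 -0.04 -0.95 0 -0.05"

```text
t: 8.48
ee_pos: [0.5794, 0.1104, 0.3662]
orientation: [0.001, 0.959, -0.284, -0.002]
wrist_force: [1.0, -0.1, -2.1]
grip_width: 0.0116
```

Emit:
step_arm --pt "0 -0.01 -0.35 0 0" --pt "0 -0.02 -0.65 0 0" --pt "0 -0.04 -0.95 0 0"

```text
t: 8.85
ee_pos: [0.5746, -0.0043, 0.3665]
orientation: [0.0, 0.959, -0.284, -0.002]
wrist_force: [0.3, -1.1, -3.0]
grip_width: 0.0111
```

Emit:
step_arm --pt "0 -0.01 -0.35 0 0" --pt "0 -0.02 -0.65 0 0" --pt "0 -0.04 -0.95 0 0"

```text
t: 9.22
ee_pos: [0.5698, -0.1182, 0.3665]
orientation: [0.0, 0.959, -0.284, -0.002]
wrist_force: [0.3, 0.2, -1.8]
grip_width: 0.0114
```

Emit:
step_arm --pt "0 -0.01 -0.35 0 0" --pt "0 -0.03 -0.65 0 0" --pt "0 -0.05 -0.85 0 0" --pt "0 -0.06 -0.97 0 0" --pt "0 -0.06 -0.97 -0.2 0" --pt "0 -0.06 -0.97 -0.4 0" --pt "0 -0.06 -0.97 -0.5 0" --pt "0 -0.06 -0.97 -0.5 0"

```text
t: 10.22
ee_pos: [0.5628, -0.2329, 0.3081]
orientation: [-0.0, 0.959, -0.284, -0.001]
wrist_force: [-0.1, -0.4, -2.1]
grip_width: 0.0114
```

```bash
python3 pad.py s5.png; python3 - <<'E'
import cv2
from h import *
s=cv2.imread("pics/s5.png");t=snap("top","t5.png")["image"]
c=lambda im,x,y:cv2.resize(im[y:y+120,x:x+80],(400,600),interpolation=cv2.INTER_CUBIC)
cv2.imwrite("pics/c5.png",cv2.convertScaleAbs(np.hstack([c(s,310,190),c(t,375,140)]),alpha=1.6))
E
```

```text
10.275 [ 0.5631 -0.2331  0.3094] 0.011102239871703758
[331 207  25  68 718]
n [ 0.807 -0.588 -0.044] yaw -0.63 tilt -0.044 zmin/max [0.1106 0.3128]
front rel TCP 0.0035 blade y rel TCP [-0.0521  0.0492]
0.125 3 [-0.0516 -0.0368] -0.0044Traceback (most recent call last):
  File "pad.py", line 14, in <module>
    k=q[abs(q[:,2]-z0-.015)<.015]; print((z0+.015).round(3),len(k),(np.percentile((k[:,:2]-e[:2])@ey,[2,98])).round(4),(((k[:,:2]-e[:2])@ex).mean()).round(4))
                                                                    ~~~~~~~~~~~~~^^^^^^^^^^^^^^^^^^^^^^^^^^^
    return _quantile_unchecked(
        a, q, axis, out, overwrite_input, method, keepdims, weights)
    return _ureduce(a,
                    func=_quantile_ureduce_func,
    ...<5 lines>...
                    overwrite_input=overwrite_input,
                    method=method)
    r = func(a, **kwargs)
    result = _quantile(arr,
                       quantiles=q,
    ...<2 lines>...
                       out=out,
                       weights=wgt)
    slices_having_nans = np.isnan(arr[-1, ...])
                                  ~~~^^^^^^^^^
IndexError: index -1 is out of bounds for axis 0 with size 0
```

View pics/c5.png

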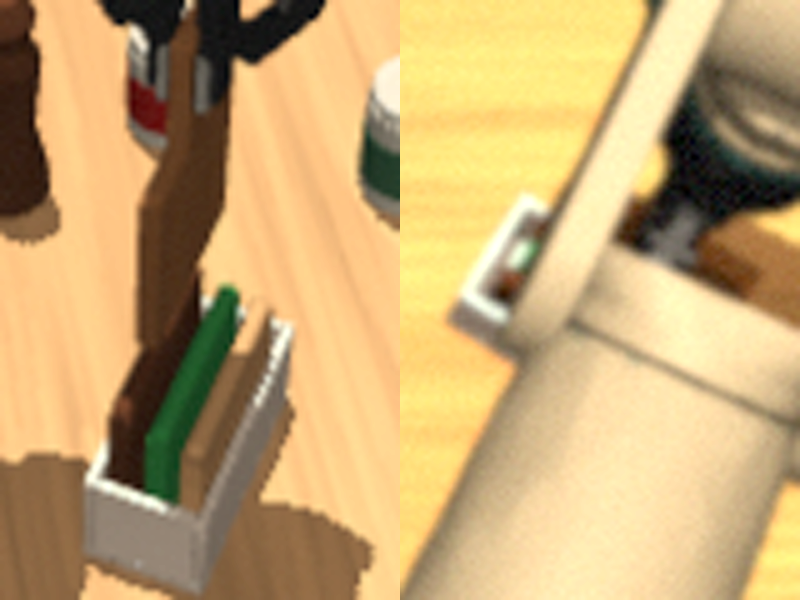

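```bash
cat > pad2.py <<'E'
from h import *
import sys
fn,zl,zh=sys.argv[1],float(sys.argv[2]),float(sys.argv[3])
d=np.load(f"/tmp/{fn}.npz");P=d["P"];H,S,V=cv2.split(cv2.cvtColor(d["im"],cv2.COLOR_BGR2HSV))
a=-0.579;ex=np.array([np.cos(a),np.sin(a)]);ey=np.array([-ex[1],ex[0]]);o=np.array([.5695,-.243])
L=P[...,:2]-o;u=L@ex;v=L@ey
m=(H<20)&(S>90)&(abs(v)<.08)&(abs(u)<.035)&(P[...,2]>zl)&(P[...,2]<zh)
q=np.c_[u[m],v[m],P[...,2][m]]
for k in range(6):
    c=q.mean(0);nr=np.linalg.svd(q-c)[2][2];r=(q-c)@nr;q=q[abs(r)<max(.0025,1.5*r.std())]
nr*=np.sign(nr[0]);print(len(q),"front centre",c.round(4),"n",nr.round(3),"v",np.percentile(q[:,1],[1,99]).round(4),"z",np.percentile(q[:,2],[1,99]).round(4))
g=(H>40)&(H<85)&(S>80)&(abs(v)<.04)&(abs(u)<.05)&(P[...,2]>.109)&(P[...,2]<.122);print("green u",np.percentile(u[g],[3,50,97]).round(4))
k=(H<20)&(V<90)&(abs(v)<.04)&(abs(u)<.05)&(P[...,2]>.109)&(P[...,2]<.122);print("dark u",np.percentile(u[k],[3,50,97]).round(4))
E
python3 pad2.py s5.png .165 .285
```

```text
406 front centre [-0.0065 -0.0019  0.2307] n [ 1.    -0.004  0.001] v [-0.0463  0.0534] z [0.1723 0.2841]
green u [-0.0046  0.0021  0.0068]
dark u [-0.0256 -0.0172  0.0267]
```

Emit:
step_arm --pt "0 0 -0.03 0 0" --pt "0 0 -0.03 -0.2 0" --pt "0 0 -0.03 -0.4 0" --pt "0 0 -0.03 -0.46 0" --pt "0 0 -0.03 -0.52 0" --pt "0 0 -0.03 -0.58 0" --pt "0 0 -0.03 -0.64 0" --pt "0 0 -0.03 -0.64 0"

```text
t: 11.32
ee_pos: [0.5629, -0.2369, 0.2319]
orientation: [-0.0, 0.959, -0.284, -0.001]
wrist_force: [-1.1, 0.1, -2.1]
grip_width: 0.0111
```

```bash
python3 - <<'E'
from h import *
print(state()["wrist_force"],state()["ee_pos"])
s=snap("side","s6.png")["image"]
cv2.imwrite("pics/c6.png",cv2.convertScaleAbs(cv2.resize(s[210:310,300:400],(500,500),interpolation=cv2.INTER_CUBIC),alpha=1.6))
E
python3 pad2.py s6.png .13 .22
```

```text
[-1.06065155  0.12074879 -2.10653209] [ 0.56285601 -0.23692073  0.23186751]
261 front centre [-0.0045 -0.0056  0.1725] n [ 1.   -0.01  0.01] v [-0.0488  0.0496] z [0.131  0.2181]
green u [-0.0006  0.0049  0.0089]
dark u [-0.0245  0.0213  0.0271]
```

View pics/c6.png

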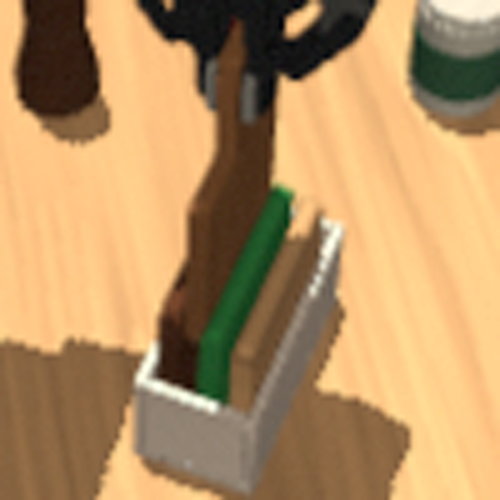

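Emit:
step_arm --pt "0 0 0 -0.07 0" --pt "0 0 0 -0.14 0" --pt "0 0 0 -0.21 0" --pt "0 0 0 -0.28 0" --pt "0 0 0 -0.35 0" --pt "0 0 0 -0.35 0"

```text
t: 12.12
ee_pos: [0.5627, -0.2368, 0.1894]
orientation: [-0.0, 0.959, -0.284, -0.001]
wrist_force: [-0.2, -0.8, -1.7]
grip_width: 0.0116
```

Emit:
step_arm --pt "0 0 0 -0.06 0" --pt "0 0 0 -0.12 0" --pt "0 0 0 -0.18 0" --pt "0 0 0 -0.24 0" --pt "0 0 0 -0.3 0" --pt "0 0 0 -0.34 0" --pt "0 0 0 -0.34 0"

```text
t: 13.0
ee_pos: [0.5632, -0.2371, 0.1497]
orientation: [0.0, 0.959, -0.284, 0.0]
wrist_force: [0.1, -0.1, -1.9]
grip_width: 0.0113
```

```bash
python3 - <<'E'
from h import *
print(state()["wrist_force"],state()["ee_pos"])
s=snap("side","s7.png")["image"]
E
python3 pad2.py s7.png .085 .14
```

```text
[ 0.05267311 -0.07403852 -1.89183861] [ 0.56319159 -0.23712038  0.14974336]
198 front centre [ 0.0027 -0.016   0.1159] n [ 0.016 -0.018  1.   ] v [-0.0572  0.0459] z [0.1123 0.1196]
green u [-0.      0.0059  0.013 ]
dark u [-0.0258  0.0171  0.0255]
```

Emit:
step_arm --pt "0 0 0 -0.015 0" --pt "0 0 0 -0.03 0" --pt "0 0 0 -0.03 0"

```text
t: 13.42
ee_pos: [0.5637, -0.2374, 0.1494]
orientation: [0.0, 0.959, -0.284, 0.002]
wrist_force: [-3.6, 2.2, 12.2]
grip_width: 0.0112
```

Emit:
step_arm --pt "0 0 0 -0.012 0" --pt "0 0 0 -0.012 0"

```text
t: 13.68
ee_pos: [0.5639, -0.2375, 0.1494]
orientation: [0.001, 0.959, -0.284, 0.002]
wrist_force: [-5.2, 2.3, 17.7]
grip_width: 0.0113
```

Emit:
step_arm --pt "0 0 0 0.03 0" --pt "0 0 0 0.035 0" --pt "0.15 0 0 0.035 0" --pt "0.25 0 0 0.035 0" --pt "0.4 0 0 0.035 0" --pt "0.6 0 0 0.035 0" --pt "0.6 0 0 0.035 0"

```text
t: 14.55
ee_pos: [0.563, -0.237, 0.1488]
orientation: [0.0, 0.959, -0.284, 0.0]
wrist_force: [0.9, -0.1, -0.2]
grip_width: 0.0513
```

Emit:
step_arm --pt "0.6 0 0 0.2 0" --pt "0.6 0 0 0.5 0" --pt "0.6 0 0 0.8 0" --pt "0.6 0 0 1 0" --pt "0.6 0 0 1 0"

```text
t: 15.18
ee_pos: [0.5637, -0.2373, 0.2712]
orientation: [0.0, 0.959, -0.284, 0.002]
wrist_force: [0.3, 0.3, -0.4]
grip_width: 0.0515
```

```bash
python3 - <<'E'
from h import *
s=snap("side","s8.png")["image"]
print(state()["ee_pos"],state()["orientation"])
cv2.imwrite("pics/c8.png",cv2.convertScaleAbs(cv2.resize(s[210:310,300:400],(500,500),interpolation=cv2.INTER_CUBIC),alpha=1.6))
E
python3 pad2.py s8.png .135 .22
```

```text
[ 0.56323455 -0.23708814  0.26900796] [ 1.08177263e-04  9.58798722e-01 -2.84085589e-01  6.13691281e-04]
80 front centre [-0.0084 -0.0038  0.172 ] n [ 0.992 -0.11   0.069] v [-0.0155  0.0129] z [0.1364 0.1999]
green u [-0.0011  0.0052  0.0093]
dark u [-0.0252 -0.005   0.0261]
```

View pics/c8.png

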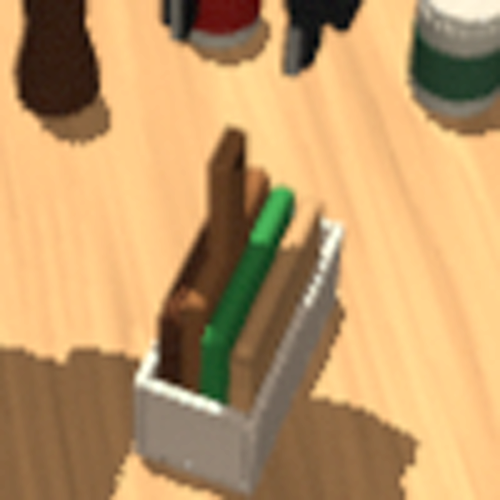

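Emit:
step_arm --pt "0 0 0 0.1 0" --pt "0 0.01 0.4 0.1 0" --pt "0 0.02 0.8 0.1 0" --pt "0 0.02 0.99 0.1 0.05" --pt "0 0.02 0.99 0.1 0.05"

```text
t: 15.85
ee_pos: [0.5654, -0.1168, 0.2806]
orientation: [-0.0, 0.965, -0.264, -0.0]
wrist_force: [0.7, -0.5, 0.4]
grip_width: 0.0002
```

Emit:
step_arm --pt "0 0.01 0.45 0 0" --pt "0 0.02 0.99 0 0" --pt "0 0.02 0.99 0 0"

```text
t: 16.23
ee_pos: [0.5678, 0.0031, 0.2805]
orientation: [-0.0, 0.965, -0.264, -0.0]
wrist_force: [-1.0, -0.7, -0.3]
grip_width: -0.0003
```

Emit:
step_arm --pt "0 0.01 0.45 0 0" --pt "0 0.02 0.99 0 0" --pt "0 0.02 0.99 0 0"

```text
t: 16.6
ee_pos: [0.5702, 0.1214, 0.2802]
orientation: [0.0, 0.965, -0.264, -0.001]
wrist_force: [-0.4, -0.7, -1.2]
grip_width: 0.0001
```

Emit:
step_arm --pt "0 0.01 0.45 0 0" --pt "0 0.01 0.8 0 0" --pt "0 0.01 0.98 0 0" --pt "0 0.01 0.98 -0.3 0" --pt "0 0.01 0.98 -0.6 0" --pt "0 0.01 0.98 -0.9 0" --pt "0 0.01 0.98 -0.9 0"

```text
t: 17.48
ee_pos: [0.5706, 0.2348, 0.1694]
orientation: [0.002, 0.964, -0.266, -0.003]
wrist_force: [-0.3, -0.4, 1.1]
grip_width: 0.0001
```

```bash
cat > bk.py <<'E'
from h import *
import sys
fn=sys.argv[1]
for n in("side","top"):
    snap(n,n+fn);d=np.load(f"/tmp/{n+fn}.npz");P=d["P"];H,S,V=cv2.split(cv2.cvtColor(d["im"],cv2.COLOR_BGR2HSV))
    a=-.537;ex=np.array([np.cos(a),np.sin(a)]);ey=np.array([-ex[1],ex[0]])
    u=P[...,:2]@ex;v=P[...,:2]@ey
    m=(H>100)&(H<125)&(S>150)&(abs(v-.495)<.085)&(u>.2)&(u<.42)&(P[...,2]>.012)
    q=np.c_[u[m],v[m],P[...,2][m]]
    if len(q)<20: print(n,len(q));continue
    for k in range(5):
        c=q.mean(0);nr=np.linalg.svd(q-c)[2][2];r=(q-c)@nr;q=q[abs(r)<max(.003,1.5*r.std())]
    nr*=np.sign(nr[2]);print(n,len(q),c.round(3),"n",nr.round(3),"lean",np.arctan2(nr[2],nr[0]).round(3),"v",np.percentile(q[:,1],[1,99]).round(3),"z",q[:,2].max().round(3),"u",np.percentile(q[:,0],[1,99]).round(3))
e=state();p=e["ee_pos"];print(e["t"],p.round(4),"TCP u,v",(p[:2]@ex).round(4),(p[:2]@ey).round(4),e["wrist_force"].round(1))
E
python3 bk.py 9.png
```

```text
side 583 [0.344 0.492 0.083] n [0.879 0.003 0.478] lean 0.498 v [0.427 0.559] z 0.137 u [0.315 0.374]
top 29 [0.346 0.526 0.116] n [0.753 0.635 0.175] lean 0.228 v [0.468 0.558] z 0.338 u [0.316 0.369]
17.575 [0.5722 0.236  0.1742] TCP u,v 0.371 0.4955 [ 0.7 -0.4  0.1]
```

Emit:
step_arm --pt "0 0 0 -0.25 0" --pt "0 0 0 -0.5 0" --pt "0 0 0 -0.52 0" --pt "0 -0.1 0.06 -0.52 0" --pt "0 -0.2 0.12 -0.54 0" --pt "0 -0.3 0.18 -0.58 0" --pt "0 -0.38 0.225 -0.62 0" --pt "0 -0.46 0.27 -0.67 0" --pt "0 -0.54 0.315 -0.72 0" --pt "0 -0.61 0.36 -0.77 0" --pt "0 -0.61 0.36 -0.77 0"

```text
t: 18.95
ee_pos: [0.4972, 0.2805, 0.0796]
orientation: [0.001, 0.964, -0.265, -0.001]
wrist_force: [0.2, -0.1, 0.1]
grip_width: 0.0003
```

Emit:
step_arm --pt "0 0.1 -0.06 0.2 0" --pt "0 0.1 -0.06 0.5 0" --pt "0 0.1 -0.06 0.9 0" --pt "0 0.1 -0.06 1 0" --pt "0 0.1 -0.06 1 0" --pt "0 0.1 -0.06 1 0" --pt "0 0.1 -0.06 1 0"

```text
t: 19.82
ee_pos: [0.5097, 0.2727, 0.1987]
orientation: [0.001, 0.964, -0.265, -0.001]
wrist_force: [-0.3, 0.7, -0.5]
grip_width: 0.0003
```

```bash
python3 bk.py 10.png; python3 pad2.py side10.png .135 .22; python3 - <<'E'
import cv2
s=cv2.imread("pics/side10.png");cv2.imwrite("pics/c10.png",cv2.convertScaleAbs(cv2.resize(s[80:360,200:480],(600,600),interpolation=cv2.INTER_CUBIC),alpha=1.5))
E
```

```text
side 487 [0.315 0.49  0.023] n [0.003 0.004 1.   ] lean 1.568 v [0.426 0.556] z 0.026 u [0.257 0.374]
top 247 [0.32  0.49  0.039] n [0.678 0.713 0.179] lean 0.257 v [0.433 0.553] z 0.273 u [0.255 0.372]
19.925 [0.5099 0.2729 0.1994] TCP u,v 0.2986 0.4953 [-0.1 -0.8  0.2]
75 front centre [-0.0089 -0.0034  0.1707] n [ 0.98  -0.187  0.067] v [-0.0147  0.0116] z [0.1361 0.1998]
green u [-0.0009  0.0054  0.0097]
dark u [-0.0253 -0.0189 -0.0045]
```

View pics/c10.png

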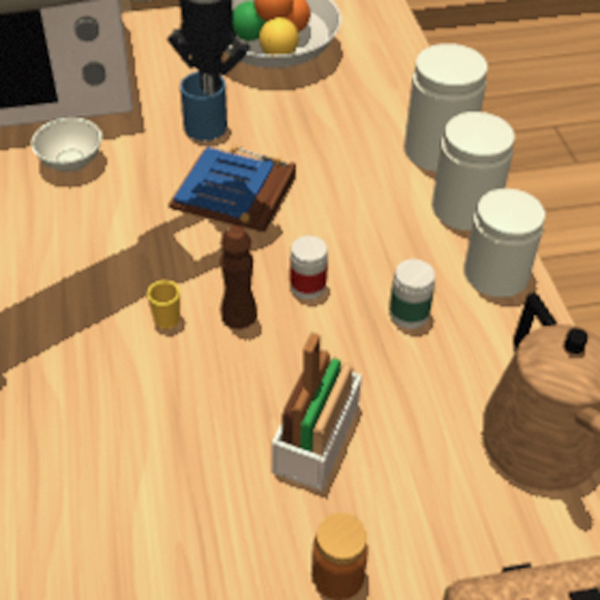

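The blue back lies flat at about (235,185). The paddle stands handle up in the caddy at about (315,400), the three boards stand beside it, and the gripper is clear of everything.

```bash
python3 -c "
from workcell import *
print(hand_in())"
```

```text
the job is handed in; nothing more can be done
None
```

The job is done and handed in at about 20 s of the 61 s allowed; the hand-in gives no verdict.

- **Paddle board:** I drew it upright on the stand's ledge between the half-open fingers, gripped the handle and carried it over. I eased it down between the dark and green boards until it met the caddy floor, then let go. Wrist force peaked at about 18 N at floor contact.
- **Stand:** I pushed the blue back over its centre with closed fingers, and it snapped flat.

**Last checks:**
- The handle top is at 0.200 m, where 0.196 m would be exactly on the floor.
- The paddle tilts about 0.07 rad and sits about 3 mm off the caddy's middle lengthwise.
- The three boards are standing, and the green one was nudged about 3–4 mm.
- The side camera measures the back at 1.568 rad from vertical, which is a joint value of about 1.07.
- By eye, the bystanders look unmoved; I did not re-measure their positions. The gripper is clear of everything.

**Disagreements:**
- The top camera's plane fit of the back was unusable, because the arm got into its mask. I relied on the side view and the picture.
- The paddle's yaw read 0.11 and then 0.19 rad off parallel, from few handle pixels. It read near 0 while gripped, and all these values are under the 0.4 limit.

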